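# Put four sample bottles back on their own plates

## Task

Each of the four sample bottles on this filling-line bench stands on another bottle's plate. Stand every bottle upright in the middle of the plate whose outline is the shape of its own base (round, square, oblong or triangular); the cross-shaped plate is free for parking a bottle on the way. Do not knock any bottle over, and leave the steel beaker where it stands.

Things in the scene. Friction and masses are not known exactly. Their poses are not given: they have to be found in the camera images.
- bottle_round: Loose white bottle, 160 g, with a round body 48 mm across and 60 mm high; on it a gold collar 30 mm across, 8 mm high, then a gold cap 24 mm across, 34 mm high: grip this cap (68 to 102 mm above the underside) from above. Origin: centre of the underside, z up. Starts upright on a plate of another shape.
- bottle_square: Loose white bottle, 160 g, with a square body 46 x 46 mm and 50 mm high; on it a gold collar 30 mm across, 8 mm high, then a gold cap 24 mm across, 34 mm high: grip this cap (58 to 92 mm above the underside) from above. Origin: centre of the underside, z up. Starts upright on a plate of another shape.
- bottle_oblong: Loose white bottle, 180 g, with an oblong (rectangular) body, 64 mm along its x by 34 mm along its y and 64 mm high; on it a gold collar 30 mm across, 8 mm high, then a gold cap 24 mm across, 34 mm high: grip this cap (72 to 106 mm above the underside) from above. Origin: centre of the underside, z up. Starts upright on a plate of another shape.
- bottle_triangle: Loose white bottle, 140 g, with an equilateral triangular body (side 69 mm, centre 20 mm from each side, a corner towards its +x), 44 mm high; on it a gold collar 30 mm across, 8 mm high, then a gold cap 24 mm across, 34 mm high: grip this cap (52 to 86 mm above the underside) from above. Origin: centre of the underside, z up. Starts upright on a plate of another shape.
- plate_round: Fixed black plate lying on the bench, a disc 88 mm across, 6 mm thick, flat on top. Origin: centre of its underside, at bench height (its top is 6 mm above); z up. Place of the round bottle.
- plate_square: Fixed black plate lying on the bench, a square of 82 x 82 mm, 6 mm thick, flat on top. Origin: centre of its underside, at bench height (its top is 6 mm above); z up. Place of the square bottle.
- plate_oblong: Fixed black plate lying on the bench, a rectangle, 110 mm along its x by 58 mm along its y, 6 mm thick, flat on top. Origin: centre of its underside, at bench height (its top is 6 mm above); z up. Place of the oblong bottle.
- plate_triangle: Fixed black plate lying on the bench, an equilateral triangle (side 118 mm, from its centre 34 mm to each side and 68 mm to each corner, one corner towards its +x), 6 mm thick, flat on top. Origin: centre of its underside, at bench height (its top is 6 mm above); z up. Place of the triangular bottle.
- plate_cross: Fixed black plate lying on the bench in the shape of a plus sign, 100 x 100 mm over all with arms 42 mm wide, 6 mm thick, flat on top. Free at the start, for parking a bottle. Origin: centre of its underside; z up.
- beaker: Loose open steel beaker, 70 mm across, 80 mm high, standing among the plates; to be left alone. Origin: centre of its underside. Other small things between the plates are lower than 40 mm; nothing near the plates is taller than the tallest bottle on its plate (112 mm). Plate centres are at least 130 mm apart.
Not all that is in view belongs to the job. What is shaped like the bottle_triangle but green is not meant.

How it is judged:
At the end, for the whole second after the job is handed in: The round, square, oblong and triangular bottles each stand upright (within 0.08 rad) and at rest on the plate of the same outline, the bottle's centre within 14 mm of the plate's centre and its underside on the plate (horizontal distance between bottle_round and plate_round below 0.014 m and z of bottle_round in the frame of plate_round between 0.003 and 0.01 m and angle between each of bottle_round, bottle_square, bottle_oblong, bottle_triangle's own z axis and vertical below 0.08 rad and linear speed of each of bottle_round, bottle_square, bottle_oblong, bottle_triangle below 0.02 m/s and angular speed of each of bottle_round, bottle_square, bottle_oblong, bottle_triangle below 0.2 rad/s and horizontal distance between bottle_square and plate_square below 0.014 m and z of bottle_square in the frame of plate_square between 0.003 and 0.01 m and horizontal distance between bottle_oblong and plate_oblong below 0.014 m and z of bottle_oblong in the frame of plate_oblong between 0.003 and 0.01 m and horizontal distance between bottle_triangle and plate_triangle below 0.014 m and z of bottle_triangle in the frame of plate_triangle between 0.003 and 0.01 m); the robot touches nothing.
It fails at once if a bottle is knocked over (leans more than 0.6 rad) (angle between any of bottle_round, bottle_square, bottle_oblong, bottle_triangle's own z axis and vertical above 0.6 rad).
It fails at once if the beaker is shifted more than 20 mm or tipped over (distance of beaker from where it was at the start of the episode above 0.02 m or angle between beaker's own z axis and vertical above 0.5 rad).
It also fails if it takes over 136 s, if anything falls off the work surface, if the arm or the gripper's body presses on something with over 40 N, if the wrist force passes 120 N, or if a joint passes its speed limit or range.

## Robot

A 7-joint arm with a two-finger parallel gripper is mounted at the origin on the work surface. World frame = base frame: x ahead of the robot, y to its left, z up, the work surface at z = 0. Lengths are in m, angles in rad, forces in N, time in s.
With the tool pointing down it reaches from about 0.4 to 0.875 m from the base axis. Payload 19.3 kg.
Tool frame: the origin (TCP) lies midway between the tips of the shut fingers; the grasp point (between the pads) lies bot.pinch_z behind it (bot.pinch_z is the distance from the TCP to the grasp point, in m); z points along the fingers, y is the line along which they close (so a half turn about z gives the same grasp; the last joint's range is limited). The gripper opens to 85 mm and grips with 20 to 120 N. Pads are 22 mm wide; open, the fingers measure 114 mm over their backs; the gripper's body (76 mm by 85 mm) begins 54 mm behind the grasp point. The pads swing forward as they close: fully open they stand 13 mm farther back than shut.
Start: joints at [1.177, 0.521, -0.036, 1.599, 0.021, 1.021, -0.113], TCP at [0.199, -0.593, 0.231] pointing down, gripper open.
Joint ranges: [-2.91, 2.91], [-0.3, 2.13], [-1.5, 1.42], [0.17, 2.43], [-1.26, 4.41], [0.16, 1.93], [-2.52, 2.52]. Speed limits (rad/s): [1.89, 1.89, 2.39, 2.39, 3.01, 3.01, 3.01].

## Interface

Orientations are given as [roll, pitch, yaw] about the fixed x, y, z axes, in that order (R = Rz(yaw) Ry(pitch) Rx(roll)).
In Python, from workcell import readout, grab_frame, camera_info, workorder, bot gives the robot as it stands. The module is installed in compiled form; this text tells all that it offers.
- The arm moves only by the tool drive_tool, never from a script. Its argument "targets" is a list of rows, each an object of numbers: "dx", "dy", "dz": the shift along the tool's x, y, z as a fraction of full scale; "yaw": the turn about the tool's z as a fraction of full scale; "fingers": the closure, from 0 (fully open) to 1 (shut). In form: [{"dx": .., "dy": .., "dz": .., "yaw": .., "fingers": ..}, ...]. A call has 1 to 20 rows; each row shifts and turns the commanded pose from where the row before left it, along the tool's axes as they then stand; what a row does not reach is not made up. Full scale, the value 1, is 0.1 m for a shift and 90 degrees for a turn. A row lasts 1/10 s, in which the tool goes at most 50 mm and 8.59 degrees, less where a joint would pass 70% of its speed; a pose out of reach is approached as far as the arm can. A call with a number of a shift or a turn outside -1 to 1 is refused whole. A call with a gripper value outside its range is refused whole. The fingers move at their own pace and stop on an object; "squeeze" is the grip in N (left out, the last holds). Time passes only in rows, so rows that do not move let the fingers close. It gives the time, the measured TCP pose, the force, the opening and the grip force at its end, in the units of the state.
- readout.observe(): the state, without advancing time (a new reading comes with each control period).
- grab_frame(name): name is "scene" or "top" or "wrist"; returns the picture (400x640x3 uint8, blue, green, red); there is no depth.
- camera_info(name): a dict with "fx", "fy", "cx", "cy" (pixels), "T" (4x4, takes a point from camera to world coordinates); the wrist camera has in their place "hand_eye" (4x4, takes a point from camera to tool coordinates, whose origin is the TCP and whose axes are the flange's). Camera axes: x right, y up, looking along -z (the intrinsics and any distortion apply to the point x, -y, -z); pixel columns grow to the right and rows downward; lengths in m; the calibration is good to about 2 mm. A picture is of the moment at which its call begins: read the wrist's pose just before it. camera_info takes no time and is no camera call.
- workorder.job_done(): hands the job in; it is judged then, once.
The state is a dict: "clock": time; "qpos": joint angles; "qd": joint speeds; "joint_efforts": joint torques, N m; "position": TCP position; "tool_rot": TCP orientation; "force": force on the tool from outside, world axes, zero at the start; "moment": the same for the moment, N m; "grip_width": finger opening in m; "finger_force": force on a finger pad.
Only numpy, scipy, OpenCV 4.12 (cv2) and the standard library are available. Lean on these libraries where they do the work, as an engineer would, in place of code of your own. Each camera call takes 0.05 s, during which the arm holds its last target. There are 200 camera calls.

## Working session

There is one attempt and no reset: what is moved stays moved. The work goes in short steps, Python scripts to look and compute and a tool call to move; the robot and the scene stay as the last step left them, time stands still between calls to the robot, and variables do not carry over. Pictures are saved under pics/ and viewed, at most 14 in all, crops included, and the job is handed in when it is done.

Besides the shell and the picture viewer there is one more tool, called after "Request:" as name(argument=value, ...) on one line, values as JSON. drive_tool: Moves the arm, as the interface text tells. Shift numbers are shares of 0.1 m and turn numbers shares of 90 degrees, none past 1 either way. Its arguments: {"type":"object","properties":{"targets":{"type":"array","items":{"type":"object","properties":{"dx":{"type":"number","minimum":-1,"maximum":1},"dy":{"type":"number","minimum":-1,"maximum":1},"dz":{"type":"number","minimum":-1,"maximum":1},"yaw":{"type":"number","minimum":-1,"maximum":1},"fingers":{"type":"number"}}}},"squeeze":{"type":"number"}},"required":["targets"]}

```bash
mkdir -p pics
python3 - <<'E'
from workcell import readout, grab_frame, camera_info, bot
import cv2
for n in("scene","top"):
    cv2.imwrite(f"pics/{n}0.png",grab_frame(n)); print(n,camera_info(n))
print(camera_info("wrist"),bot.pinch_z); s=readout.observe(); print(s)
E
```

```text
scene {'fx': 410.5993335865746, 'fy': 410.5993335865746, 'cx': 320.324006034592, 'cy': 191.98740596825996, 'T': array([[ 0.75951925, -0.53951915,  0.36338629,  0.87898384],
       [ 0.65043559,  0.62303269, -0.43446957, -0.45377486],
       [ 0.00800312,  0.56634738,  0.82412778,  0.83529492],
       [ 0.        ,  0.        ,  0.        ,  1.        ]])}
top {'fx': 511.69852946076736, 'fy': 511.69852946076736, 'cx': 324.5985584920364, 'cy': 199.00732373192858, 'T': array([[ 2.21786123e-02,  9.97340646e-01, -6.94243772e-02,
         4.66970903e-01],
       [-9.99750898e-01,  2.22986746e-02,  9.54809388e-04,
        -4.70689781e-02],
       [ 2.50034181e-03,  6.93859071e-02,  9.97586760e-01,
         1.08638033e+00],
       [ 0.00000000e+00,  0.00000000e+00,  0.00000000e+00,
         1.00000000e+00]])}
{'fx': 359.91615022896684, 'fy': 359.91615022896684, 'cx': 325.03752033415515, 'cy': 200.02700156774154, 'hand_eye': array([[ 1.32294530e-03,  9.56687514e-01,  2.91113809e-01,
         7.50989591e-02],
       [ 9.99998881e-01, -1.46890431e-03,  2.82839905e-04,
        -3.37608564e-04],

[... 176 characters left out ...]
87
{'clock': 0.1, 'qpos': array([ 1.17678899,  0.52193254, -0.0363097 ,  1.59992394,  0.02123356,
        1.02109082, -0.11279906]), 'qd': array([-0.0007421 , -0.00028483, -0.00050122, -0.00067809, -0.00146667,
       -0.00180864,  0.00020315]), 'joint_efforts': array([ 2.65820228e-03, -9.28478050e+01,  1.98310822e+00, -3.70529151e+01,
        1.81006745e-02,  5.36674968e-03,  4.43643023e-05]), 'position': array([ 0.19872201, -0.5922674 ,  0.23080681]), 'tool_rot': array([-3.14062908e+00,  1.03946904e-04,  3.23799042e-01]), 'force': array([-1.17561467,  0.5784522 ,  0.11967121]), 'moment': array([ 0.03068269, -0.01828326, -0.03102704]), 'finger_force': 0.0, 'grip_width': 0.08543078296905936}
```

View pics/top0.png

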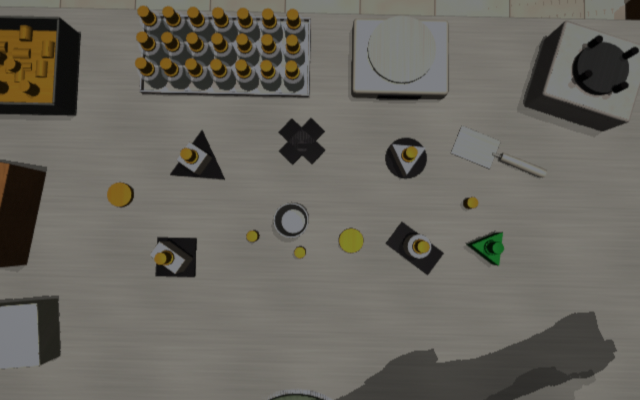

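View pics/scene0.png

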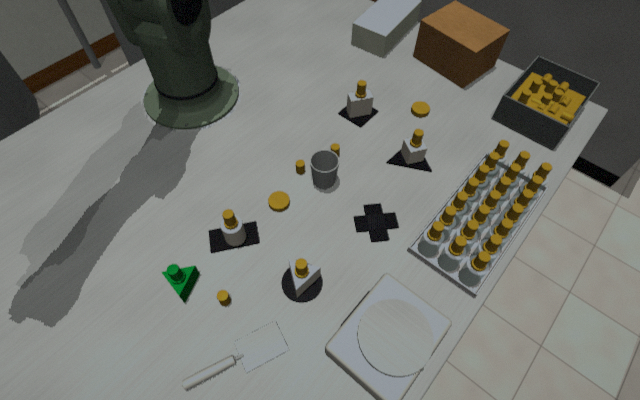

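Candidates in top view: 
- Round bottle on the oblong plate, cap (422,246).
- Oblong bottle on the square plate, cap (164,258).
- Square bottle on the triangular plate, cap (188,156).
- White triangular bottle on the round plate, cap (410,154). The green look-alike at (490,247) is not it.
- Loose yellow and orange caps, and the rack of bottles at the top, are distractors.
- The cross plate is at (302,141) and the beaker at (291,221).

I'll check these in close crops.

Run:
```python
import cv2
im=cv2.imread("pics/top0.png")
im=cv2.convertScaleAbs(im,alpha=1.8,beta=10)
def crop(x,y,w,h,s,n):
    c=cv2.resize(im[y:y+h,x:x+w],None,fx=s,fy=s,interpolation=cv2.INTER_CUBIC)
    for i in range(0,w,10):
        cv2.line(c,(i*s,0),(i*s,8 if i%50 else 20),(0,0,255),1)
        if i%20==0: cv2.putText(c,str(x+i),(i*s,30),0,.35,(0,0,255))
    for i in range(0,h,10):
        cv2.line(c,(0,i*s),(8,i*s),(0,0,255),1)
        if i%20==0: cv2.putText(c,str(y+i),(10,i*s+4),0,.35,(0,0,255))
    cv2.imwrite(n,c)
crop(145,125,120,160,3,"pics/c1a.png")
L=cv2.imread
crop(145,125,85,160,5,"pics/l.png"); 
# tile left: two blocks side by side
def tile(a,b,n,s=6):
    crop(*a,s,"pics/_a.png");crop(*b,s,"pics/_b.png")
    cv2.imwrite(n,cv2.hconcat([L("pics/_a.png"),L("pics/_b.png")]))
tile((165,125,65,65),(145,230,65,65),"pics/L.png")
tile((380,130,65,65),(380,215,65,65),"pics/R.png")
```

```text
(no output)
```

View pics/L.png

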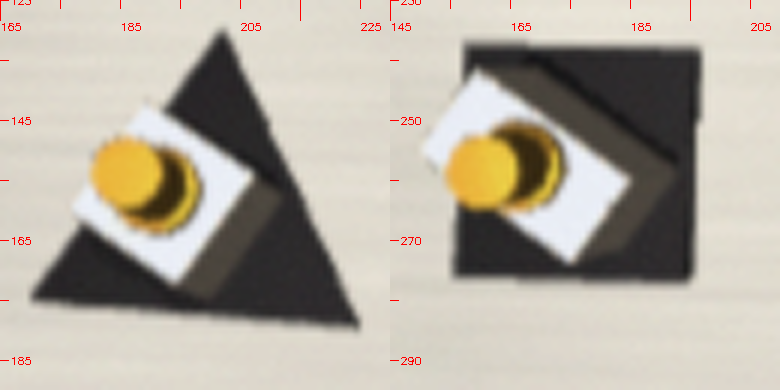

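View pics/R.png

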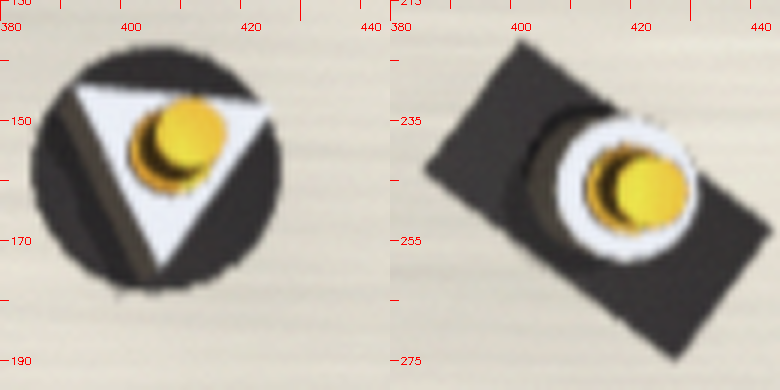

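The crops confirm it. Square bottle is on the triangular plate, oblong on the square plate, white triangle on the round plate and round on the oblong plate. That's a 4-cycle, so I'll park the round bottle on the cross.

```bash
cat > h.py <<'E'
import numpy as np
from workcell import camera_info, readout
def px(u,v,z,cam="top",T=None):
    c=camera_info(cam); T=c["T"] if T is None else T
    d=T[:3,:3]@np.array([(u-c["cx"])/c["fx"],-(v-c["cy"])/c["fy"],-1]); o=T[:3,3]
    return o+d*(z-o[2])/d[2]
E
python3 - <<'E'
from h import *
o=-.4
P={"tri":[(202.2,129.8),(170.2,175),(224.7,179.7)],"sq":[(157.2,237.3),(196.7,238),(195.3,277),(155.5,276.2)],
"round":[(406,158.2)],"obl":[(401.8,221.7),(443.7,253.5),(427.7,275),(385.5,243.2)],"cross":[(302.4,141.4)],"beakertop":[(294,222)]}
for k,v in P.items():
    q=np.array([px(a+o,b+o,.08 if k[0]=="b" else .006) for a,b in v]); print(k,q.mean(0).round(4),[round(float(np.linalg.norm(a-b)),3) for a,b in zip(q,np.roll(q,1,0))])
for k,u,v,h in [("sq",186.2,153.7,.098),("obl",160.3,258.7,.112),("tri",411.7,152,.092),("round",423.7,246.7,.108)]: print("cap",k,px(u+o,v+o,h).round(4))
E
```

```text
tri [0.6171 0.2214 0.006 ] [0.118, 0.118, 0.116]
sq [0.4139 0.2614 0.006 ] [0.081, 0.083, 0.081, 0.083]
round [ 0.6339 -0.2186  0.006 ] [0.0]
obl [ 0.4433 -0.2389  0.006 ] [0.057, 0.11, 0.056, 0.11]
cross [0.6651 0.0028 0.006 ] [0.0]
beakertop [0.4912 0.0119 0.08  ] [0.0]
cap sq [0.6189 0.2241 0.098 ]
cap obl [0.4154 0.261  0.112 ]
cap tri [ 0.6332 -0.216   0.092 ]
cap round [ 0.449 -0.238  0.108]
```

Request:
drive_tool(targets=[{"yaw":0.069,"fingers":0},{"yaw":0.069},{"yaw":0.068},{"dx":0.08,"dy":-0.12},{"dx":0.17,"dy":-0.24},{"dx":0.17,"dy":-0.24},{"dx":0.17,"dy":-0.24},{"dx":0.17,"dy":-0.24},{"dx":0.17,"dy":-0.24},{"dx":0.17,"dy":-0.24},{"dx":0.17,"dy":-0.24},{"dx":0.17,"dy":-0.24},{"dx":0.17,"dy":-0.24},{"dx":0.17,"dy":-0.24},{"dx":0.17,"dy":-0.24},{"dx":0.17,"dy":-0.24},{"dx":0.17,"dy":-0.24},{"dx":0.17,"dy":-0.24},{"dx":0.08,"dy":-0.12}], squeeze=40)

```text
invalid input
```

Request:
drive_tool(targets=[{"dx":0,"dy":0,"dz":0,"yaw":0.069,"fingers":0},{"dx":0,"dy":0,"dz":0,"yaw":0.069,"fingers":0},{"dx":0,"dy":0,"dz":0,"yaw":0.068,"fingers":0}], squeeze=40)

```text
clock: 0.4
position: [0.1987, -0.5923, 0.2309]
tool_rot: [-3.141, 0.0, -0.004]
force: [0.6, 0.1, -0.1]
grip_width: 0.0857
finger_force: 0.0
```

Request:
drive_tool(targets=[{"dx":0.08,"dy":-0.12,"dz":0,"yaw":0,"fingers":0},{"dx":0.2,"dy":-0.28,"dz":0,"yaw":0,"fingers":0},{"dx":0.2,"dy":-0.28,"dz":0,"yaw":0,"fingers":0},{"dx":0.2,"dy":-0.28,"dz":0,"yaw":0,"fingers":0},{"dx":0.2,"dy":-0.28,"dz":0,"yaw":0,"fingers":0},{"dx":0.2,"dy":-0.28,"dz":0,"yaw":0,"fingers":0},{"dx":0.2,"dy":-0.28,"dz":0,"yaw":0,"fingers":0},{"dx":0.2,"dy":-0.28,"dz":0,"yaw":0,"fingers":0},{"dx":0.2,"dy":-0.28,"dz":0,"yaw":0,"fingers":0},{"dx":0.2,"dy":-0.28,"dz":0,"yaw":0,"fingers":0},{"dx":0.2,"dy":-0.28,"dz":0,"yaw":0,"fingers":0},{"dx":0.2,"dy":-0.28,"dz":0,"yaw":0,"fingers":0},{"dx":0.2,"dy":-0.28,"dz":0,"yaw":0,"fingers":0},{"dx":0.02,"dy":-0.06,"dz":0,"yaw":0,"fingers":0},{"dx":0,"dy":0,"dz":0,"yaw":0,"fingers":0},{"dx":0,"dy":0,"dz":0,"yaw":0,"fingers":0},{"dx":0,"dy":0,"dz":0,"yaw":0,"fingers":0}])

```text
clock: 2.1
position: [0.448, -0.2394, 0.2313]
tool_rot: [3.141, 0.0, -0.001]
force: [0.4, -0.6, -0.6]
grip_width: 0.0855
finger_force: 0.0
```

```bash
cat > look.py <<'E'
import sys,cv2
from h import *
from workcell import grab_frame
from scipy.spatial.transform import Rotation as R
# wrist picture; print predicted pixel of given world points
s=readout.observe(); im=grab_frame("wrist"); c=camera_info("wrist")
W=np.eye(4); W[:3,:3]=R.from_euler("xyz",s["tool_rot"]).as_matrix(); W[:3,3]=s["position"]; T=W@c["hand_eye"]
np.save("T.npy",T); print(s["clock"],s["position"],s["tool_rot"])
for a in sys.argv[2:]:
    p=np.linalg.inv(T)@np.array([*map(float,a.split(",")),1]); print(a,c["cx"]-c["fx"]*p[0]/p[2],c["cy"]+c["fy"]*p[1]/p[2])
cv2.imwrite("pics/%s.png"%sys.argv[1],im)
E
python3 look.py w1 .449,-.238,.108
```

```text
2.1 [ 0.44801977 -0.23942776  0.23127225] [ 3.14134191e+00  3.30834512e-04 -8.85298200e-04]
.449,-.238,.108 324.02185120107873 191.00851438374193
```

View pics/w1.png

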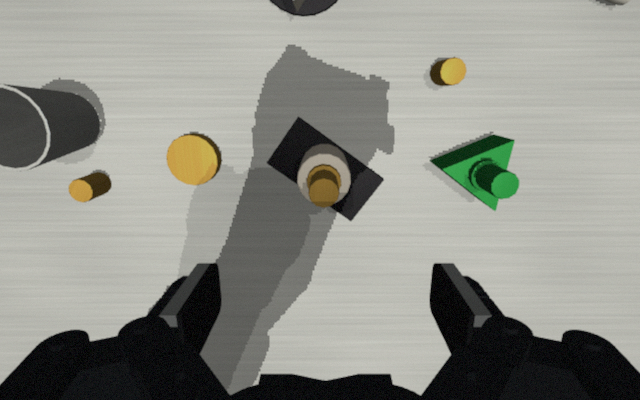

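The cap top appears at about (324,190) and the prediction was (324,191), so the localisation is good. Descending to grip.

Request:
drive_tool(targets=[{"dx":0.01,"dy":-0.01,"dz":0.2,"yaw":0,"fingers":0},{"dx":0,"dy":0,"dz":0.3,"yaw":0,"fingers":0},{"dx":0,"dy":0,"dz":0.3,"yaw":0,"fingers":0},{"dx":0,"dy":0,"dz":0.3,"yaw":0,"fingers":0},{"dx":0,"dy":0,"dz":0.25,"yaw":0,"fingers":0},{"dx":0,"dy":0,"dz":0.15,"yaw":0,"fingers":0},{"dx":0,"dy":0,"dz":0.06,"yaw":0,"fingers":0},{"dx":0,"dy":0,"dz":0,"yaw":0,"fingers":0},{"dx":0,"dy":0,"dz":0,"yaw":0,"fingers":1},{"dx":0,"dy":0,"dz":0,"yaw":0,"fingers":1},{"dx":0,"dy":0,"dz":0,"yaw":0,"fingers":1},{"dx":0,"dy":0,"dz":0,"yaw":0,"fingers":1},{"dx":0,"dy":0,"dz":0,"yaw":0,"fingers":1},{"dx":0,"dy":0,"dz":0,"yaw":0,"fingers":1},{"dx":0,"dy":0,"dz":0,"yaw":0,"fingers":1},{"dx":0,"dy":0,"dz":0,"yaw":0,"fingers":1}])

```text
clock: 3.75
position: [0.45, -0.2377, 0.0757]
tool_rot: [3.141, -0.001, 0.0]
force: [-1.0, -0.1, 5.8]
grip_width: 0.0231
finger_force: 39.0
```

Request:
drive_tool(targets=[{"dx":0,"dy":0,"dz":-0.1,"yaw":0,"fingers":1},{"dx":0,"dy":0,"dz":-0.25,"yaw":0,"fingers":1},{"dx":0,"dy":0,"dz":-0.25,"yaw":0,"fingers":1},{"dx":0,"dy":0,"dz":-0.25,"yaw":0,"fingers":1},{"dx":0.05,"dy":-0.06,"dz":-0.25,"yaw":0,"fingers":1},{"dx":0.15,"dy":-0.17,"dz":-0.1,"yaw":0,"fingers":1},{"dx":0.2,"dy":-0.22,"dz":0,"yaw":0,"fingers":1},{"dx":0.2,"dy":-0.22,"dz":0,"yaw":0,"fingers":1},{"dx":0.2,"dy":-0.22,"dz":0,"yaw":0,"fingers":1},{"dx":0.2,"dy":-0.22,"dz":0,"yaw":0,"fingers":1},{"dx":0.2,"dy":-0.22,"dz":0,"yaw":0,"fingers":1},{"dx":0.2,"dy":-0.22,"dz":0,"yaw":0,"fingers":1},{"dx":0.2,"dy":-0.22,"dz":0,"yaw":0,"fingers":1},{"dx":0.2,"dy":-0.22,"dz":0,"yaw":0,"fingers":1},{"dx":0.2,"dy":-0.22,"dz":0,"yaw":0,"fingers":1},{"dx":0.1,"dy":-0.14,"dz":0,"yaw":0,"fingers":1},{"dx":0.05,"dy":-0.06,"dz":0,"yaw":0,"fingers":1},{"dx":0,"dy":0,"dz":0,"yaw":0,"fingers":1},{"dx":0,"dy":0,"dz":0,"yaw":0,"fingers":1},{"dx":0,"dy":0,"dz":0,"yaw":0,"fingers":1}])

```text
clock: 5.75
position: [0.6642, 0.0021, 0.1955]
tool_rot: [3.141, 0.0, -0.001]
force: [-0.0, -0.8, -1.4]
grip_width: 0.0229
finger_force: 39.5
```

```bash
python3 look.py w2 .6651,.0028,.006
```

```text
5.75 [0.664209   0.00212034 0.19549807] [ 3.14102550e+00  2.01983877e-04 -1.30099603e-03]
.6651,.0028,.006 325.0159496503715 172.3460825532223
```

View pics/w2.png

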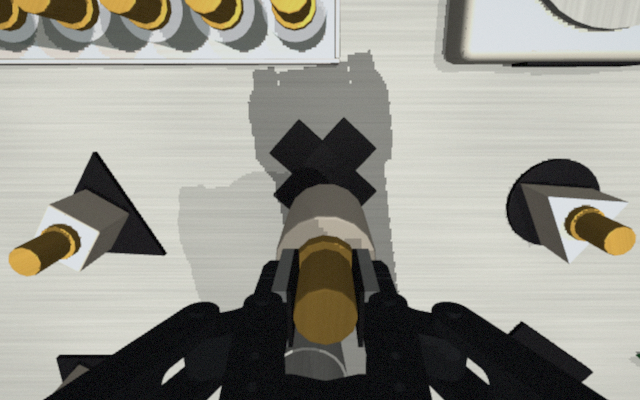

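The bottle is held upright and the cross centre is at about (324,171), as predicted. Lowering, releasing and lifting.

Request:
drive_tool(targets=[{"dx":0.01,"dy":-0.01,"dz":0.2,"yaw":0,"fingers":1},{"dx":0,"dy":0,"dz":0.25,"yaw":0,"fingers":1},{"dx":0,"dy":0,"dz":0.25,"yaw":0,"fingers":1},{"dx":0,"dy":0,"dz":0.2,"yaw":0,"fingers":1},{"dx":0,"dy":0,"dz":0.15,"yaw":0,"fingers":1},{"dx":0,"dy":0,"dz":0.1,"yaw":0,"fingers":1},{"dx":0,"dy":0,"dz":0.04,"yaw":0,"fingers":1},{"dx":0,"dy":0,"dz":0,"yaw":0,"fingers":1},{"dx":0,"dy":0,"dz":0,"yaw":0,"fingers":1},{"dx":0,"dy":0,"dz":0,"yaw":0,"fingers":0},{"dx":0,"dy":0,"dz":0,"yaw":0,"fingers":0},{"dx":0,"dy":0,"dz":0,"yaw":0,"fingers":0},{"dx":0,"dy":0,"dz":0,"yaw":0,"fingers":0},{"dx":0,"dy":0,"dz":0,"yaw":0,"fingers":0},{"dx":0,"dy":0,"dz":-0.1,"yaw":0,"fingers":0},{"dx":0,"dy":0,"dz":-0.3,"yaw":0,"fingers":0},{"dx":0,"dy":0,"dz":-0.3,"yaw":0,"fingers":0},{"dx":0,"dy":0,"dz":-0.3,"yaw":0,"fingers":0},{"dx":0,"dy":0,"dz":-0.3,"yaw":0,"fingers":0}])

```text
clock: 7.7
position: [0.6657, 0.0046, 0.2084]
tool_rot: [-3.142, -0.001, 0.0]
force: [0.6, 1.6, 0.5]
grip_width: 0.0858
finger_force: 0.0
```

Request:
drive_tool(targets=[{"dx":-0.1,"dy":-0.1,"dz":0,"yaw":0,"fingers":0},{"dx":-0.2,"dy":-0.2,"dz":0,"yaw":0,"fingers":0},{"dx":-0.2,"dy":-0.2,"dz":0,"yaw":0,"fingers":0},{"dx":-0.2,"dy":-0.2,"dz":0,"yaw":0,"fingers":0},{"dx":-0.2,"dy":-0.2,"dz":0,"yaw":0,"fingers":0},{"dx":-0.2,"dy":-0.2,"dz":0,"yaw":0,"fingers":0},{"dx":-0.2,"dy":-0.2,"dz":0,"yaw":0,"fingers":0},{"dx":-0.2,"dy":-0.2,"dz":0,"yaw":0,"fingers":0},{"dx":-0.2,"dy":-0.2,"dz":0,"yaw":0,"fingers":0},{"dx":-0.2,"dy":-0.2,"dz":0,"yaw":0,"fingers":0},{"dx":-0.2,"dy":-0.2,"dz":0,"yaw":0,"fingers":0},{"dx":-0.2,"dy":-0.2,"dz":0,"yaw":0,"fingers":0},{"dx":-0.2,"dy":-0.22,"dz":0,"yaw":0,"fingers":0},{"dx":0,"dy":-0.05,"dz":0,"yaw":0,"fingers":0},{"dx":0,"dy":0,"dz":0,"yaw":0,"fingers":0},{"dx":0,"dy":0,"dz":0,"yaw":0,"fingers":0},{"dx":0,"dy":0,"dz":0,"yaw":0,"fingers":0}])

```text
clock: 9.4
position: [0.4162, 0.2607, 0.2063]
tool_rot: [3.141, -0.0, -0.001]
force: [0.1, -0.2, 0.2]
grip_width: 0.0854
finger_force: 0.0
```

```bash
python3 look.py w3 .4154,.261,.112 .4139,.2614,.006
```

```text
9.4 [0.41621513 0.26066511 0.20631014] [ 3.14132849e+00 -1.19345337e-04 -1.21504682e-03]
.4154,.261,.112 325.4404026558335 204.76217073738871
.4139,.2614,.006 325.0305195069377 173.21106606160834
```

View pics/w3.png

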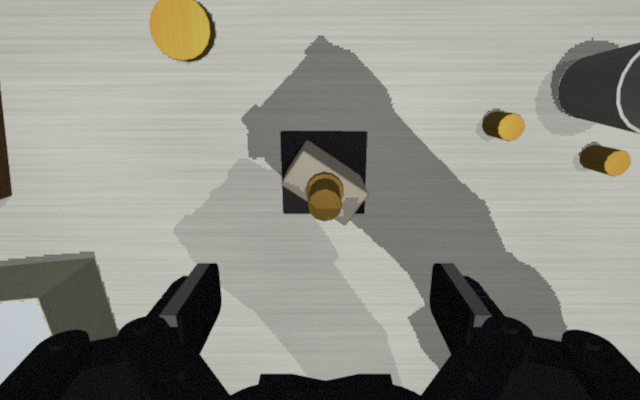

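Cap is at (325,204), which matches. Gripping and lifting the oblong bottle.

Request:
drive_tool(targets=[{"dx":-0.01,"dy":0,"dz":0.2,"yaw":0,"fingers":0},{"dx":0,"dy":0,"dz":0.3,"yaw":0,"fingers":0},{"dx":0,"dy":0,"dz":0.3,"yaw":0,"fingers":0},{"dx":0,"dy":0,"dz":0.25,"yaw":0,"fingers":0},{"dx":0,"dy":0,"dz":0.16,"yaw":0,"fingers":0},{"dx":0,"dy":0,"dz":0.06,"yaw":0,"fingers":0},{"dx":0,"dy":0,"dz":0,"yaw":0,"fingers":0},{"dx":0,"dy":0,"dz":0,"yaw":0,"fingers":1},{"dx":0,"dy":0,"dz":0,"yaw":0,"fingers":1},{"dx":0,"dy":0,"dz":0,"yaw":0,"fingers":1},{"dx":0,"dy":0,"dz":0,"yaw":0,"fingers":1},{"dx":0,"dy":0,"dz":0,"yaw":0,"fingers":1},{"dx":0,"dy":0,"dz":0,"yaw":0,"fingers":1},{"dx":0,"dy":0,"dz":0,"yaw":0,"fingers":1},{"dx":0,"dy":0,"dz":0,"yaw":0,"fingers":1}])

```text
clock: 10.95
position: [0.4149, 0.2616, 0.0797]
tool_rot: [-3.141, -0.001, 0.0]
force: [-0.8, -2.1, 7.1]
grip_width: 0.0228
finger_force: 38.8
```

Request:
drive_tool(targets=[{"dx":0,"dy":0,"dz":-0.1,"yaw":0,"fingers":1},{"dx":0,"dy":0,"dz":-0.25,"yaw":0,"fingers":1},{"dx":0,"dy":0,"dz":-0.25,"yaw":0,"fingers":1},{"dx":0,"dy":0,"dz":-0.25,"yaw":0,"fingers":1},{"dx":0.08,"dy":0.1,"dz":-0.25,"yaw":0,"fingers":1},{"dx":0.1,"dy":0.2,"dz":-0.2,"yaw":0,"fingers":1},{"dx":0.1,"dy":0.3,"dz":0,"yaw":0,"fingers":1},{"dx":0,"dy":0.35,"dz":0,"yaw":0,"fingers":1},{"dx":0,"dy":0.35,"dz":0,"yaw":0,"fingers":1},{"dx":0,"dy":0.35,"dz":0,"yaw":0,"fingers":1},{"dx":0,"dy":0.35,"dz":0,"yaw":0,"fingers":1},{"dx":0,"dy":0.35,"dz":0,"yaw":0,"fingers":1},{"dx":0,"dy":0.35,"dz":0,"yaw":0,"fingers":1},{"dx":0,"dy":0.35,"dz":0,"yaw":0,"fingers":1},{"dx":0,"dy":0.35,"dz":0,"yaw":0,"fingers":1},{"dx":0,"dy":0.35,"dz":0,"yaw":0,"fingers":1},{"dx":0,"dy":0.35,"dz":0,"yaw":0,"fingers":1},{"dx":0,"dy":0.35,"dz":0,"yaw":0,"fingers":1},{"dx":0,"dy":0.3,"dz":0,"yaw":0,"fingers":1},{"dx":0,"dy":0.2,"dz":0,"yaw":0,"fingers":1}])

```text
clock: 12.95
position: [0.4423, -0.2356, 0.2099]
tool_rot: [3.141, -0.0, -0.001]
force: [0.4, 0.1, -2.3]
grip_width: 0.0229
finger_force: 39.6
```

Request:
drive_tool(targets=[{"dx":0,"dy":0.05,"dz":0,"yaw":0,"fingers":1},{"dx":0,"dy":0,"dz":0,"yaw":0,"fingers":1},{"dx":0,"dy":0,"dz":0,"yaw":0,"fingers":1},{"dx":0,"dy":0,"dz":0,"yaw":0,"fingers":1}])

```text
clock: 13.35
position: [0.4429, -0.2374, 0.2095]
tool_rot: [-3.141, -0.0, 0.002]
force: [-0.3, -0.8, -1.8]
grip_width: 0.0225
finger_force: 39.6
```

```bash
python3 look.py w4 .4433,-.2389,.006
```

```text
13.35 [ 0.44294174 -0.23739034  0.20946802] [-3.14121263e+00 -1.06223962e-04  1.57341305e-03]
.4433,-.2389,.006 327.45296860804905 169.84484953687632
```

View pics/w4.png

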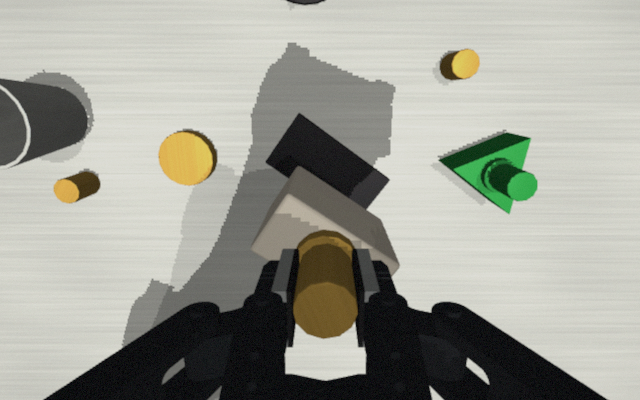

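Oblong bottle is held square and upright over the oblong plate, whose centre is at about (327,170). Placing it.

Request:
drive_tool(targets=[{"dx":0,"dy":0.01,"dz":0.2,"yaw":0,"fingers":1},{"dx":0,"dy":0,"dz":0.3,"yaw":0,"fingers":1},{"dx":0,"dy":0,"dz":0.3,"yaw":0,"fingers":1},{"dx":0,"dy":0,"dz":0.2,"yaw":0,"fingers":1},{"dx":0,"dy":0,"dz":0.15,"yaw":0,"fingers":1},{"dx":0,"dy":0,"dz":0.1,"yaw":0,"fingers":1},{"dx":0,"dy":0,"dz":0.04,"yaw":0,"fingers":1},{"dx":0,"dy":0,"dz":0,"yaw":0,"fingers":1},{"dx":0,"dy":0,"dz":0,"yaw":0,"fingers":1},{"dx":0,"dy":0,"dz":0,"yaw":0,"fingers":0},{"dx":0,"dy":0,"dz":0,"yaw":0,"fingers":0},{"dx":0,"dy":0,"dz":0,"yaw":0,"fingers":0},{"dx":0,"dy":0,"dz":0,"yaw":0,"fingers":0},{"dx":0,"dy":0,"dz":0,"yaw":0,"fingers":0},{"dx":0,"dy":0,"dz":-0.1,"yaw":0,"fingers":0},{"dx":0,"dy":0,"dz":-0.3,"yaw":0,"fingers":0},{"dx":0,"dy":0,"dz":-0.3,"yaw":0,"fingers":0},{"dx":0,"dy":0,"dz":-0.3,"yaw":0,"fingers":0},{"dx":0,"dy":0,"dz":-0.3,"yaw":0,"fingers":0}])

```text
clock: 15.3
position: [0.4426, -0.2394, 0.2124]
tool_rot: [3.141, -0.001, 0.0]
force: [1.2, 1.5, 0.4]
grip_width: 0.0858
finger_force: 0.0
```

Request:
drive_tool(targets=[{"dx":0.06,"dy":-0.16,"dz":0,"yaw":0,"fingers":0},{"dx":0.12,"dy":-0.32,"dz":0,"yaw":0,"fingers":0},{"dx":0.12,"dy":-0.32,"dz":0,"yaw":0,"fingers":0},{"dx":0.12,"dy":-0.32,"dz":0,"yaw":0,"fingers":0},{"dx":0.12,"dy":-0.32,"dz":0,"yaw":0,"fingers":0},{"dx":0.12,"dy":-0.32,"dz":0,"yaw":0,"fingers":0},{"dx":0.12,"dy":-0.32,"dz":0,"yaw":0,"fingers":0},{"dx":0.12,"dy":-0.32,"dz":0,"yaw":0,"fingers":0},{"dx":0.12,"dy":-0.32,"dz":0,"yaw":0,"fingers":0},{"dx":0.12,"dy":-0.32,"dz":0,"yaw":0,"fingers":0},{"dx":0.12,"dy":-0.32,"dz":0,"yaw":0,"fingers":0},{"dx":0.12,"dy":-0.32,"dz":0,"yaw":0,"fingers":0},{"dx":0.12,"dy":-0.32,"dz":0,"yaw":0,"fingers":0},{"dx":0.12,"dy":-0.32,"dz":0,"yaw":0,"fingers":0},{"dx":0.12,"dy":-0.21,"dz":0,"yaw":0,"fingers":0},{"dx":0.03,"dy":-0.1,"dz":0,"yaw":0,"fingers":0},{"dx":0,"dy":0,"dz":0,"yaw":0,"fingers":0},{"dx":0,"dy":0,"dz":0,"yaw":0,"fingers":0},{"dx":0,"dy":0,"dz":0,"yaw":0,"fingers":0}])

```text
clock: 17.2
position: [0.6196, 0.222, 0.2107]
tool_rot: [3.141, -0.0, -0.001]
force: [-0.5, 0.1, -0.2]
grip_width: 0.0857
finger_force: 0.0
```

```bash
python3 look.py w5 .6189,.2241,.098 .6171,.2214,.006
```

```text
17.2 [0.61957809 0.22197149 0.2106692 ] [ 3.14105361e+00 -1.28977301e-04 -1.32746906e-03]
.6189,.2241,.098 322.9800967769804 197.06224412105323
.6171,.2214,.006 326.301843216453 172.40360330787013
```

View pics/w5.png

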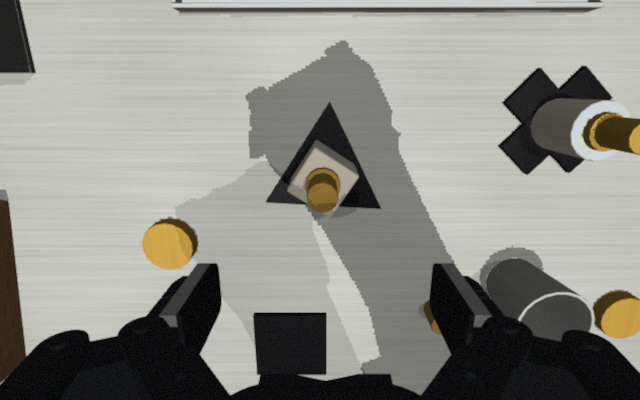

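Cap is at (322,196) as predicted. Gripping the square bottle.

Request:
drive_tool(targets=[{"dx":-0.01,"dy":-0.02,"dz":0.2,"yaw":0,"fingers":0},{"dx":0,"dy":0,"dz":0.3,"yaw":0,"fingers":0},{"dx":0,"dy":0,"dz":0.3,"yaw":0,"fingers":0},{"dx":0,"dy":0,"dz":0.3,"yaw":0,"fingers":0},{"dx":0,"dy":0,"dz":0.2,"yaw":0,"fingers":0},{"dx":0,"dy":0,"dz":0.1,"yaw":0,"fingers":0},{"dx":0,"dy":0,"dz":0.05,"yaw":0,"fingers":0},{"dx":0,"dy":0,"dz":0,"yaw":0,"fingers":0},{"dx":0,"dy":0,"dz":0,"yaw":0,"fingers":1},{"dx":0,"dy":0,"dz":0,"yaw":0,"fingers":1},{"dx":0,"dy":0,"dz":0,"yaw":0,"fingers":1},{"dx":0,"dy":0,"dz":0,"yaw":0,"fingers":1},{"dx":0,"dy":0,"dz":0,"yaw":0,"fingers":1},{"dx":0,"dy":0,"dz":0,"yaw":0,"fingers":1},{"dx":0,"dy":0,"dz":0,"yaw":0,"fingers":1},{"dx":0,"dy":0,"dz":0,"yaw":0,"fingers":1}])

```text
clock: 18.85
position: [0.6189, 0.2256, 0.0656]
tool_rot: [-3.141, -0.0, 0.0]
force: [-0.6, -1.2, 5.6]
grip_width: 0.023
finger_force: 39.8
```

Request:
drive_tool(targets=[{"dx":0,"dy":0,"dz":-0.1,"yaw":0,"fingers":1},{"dx":0,"dy":0,"dz":-0.25,"yaw":0,"fingers":1},{"dx":0,"dy":0,"dz":-0.25,"yaw":0,"fingers":1},{"dx":-0.05,"dy":0,"dz":-0.25,"yaw":0,"fingers":1},{"dx":-0.15,"dy":-0.04,"dz":-0.15,"yaw":0,"fingers":1},{"dx":-0.25,"dy":-0.05,"dz":0,"yaw":0,"fingers":1},{"dx":-0.25,"dy":-0.05,"dz":0,"yaw":0,"fingers":1},{"dx":-0.25,"dy":-0.05,"dz":0,"yaw":0,"fingers":1},{"dx":-0.25,"dy":-0.05,"dz":0,"yaw":0,"fingers":1},{"dx":-0.25,"dy":-0.05,"dz":0,"yaw":0,"fingers":1},{"dx":-0.25,"dy":-0.05,"dz":0,"yaw":0,"fingers":1},{"dx":-0.2,"dy":-0.02,"dz":0,"yaw":0,"fingers":1},{"dx":-0.1,"dy":0,"dz":0,"yaw":0,"fingers":1},{"dx":-0.05,"dy":0,"dz":0,"yaw":0,"fingers":1},{"dx":0,"dy":0,"dz":0,"yaw":0,"fingers":1},{"dx":0,"dy":0,"dz":0,"yaw":0,"fingers":1},{"dx":0,"dy":0,"dz":0,"yaw":0,"fingers":1}])

```text
clock: 20.55
position: [0.4144, 0.2613, 0.1652]
tool_rot: [-3.142, -0.0, -0.001]
force: [0.7, -0.2, -1.8]
grip_width: 0.023
finger_force: 39.6
```

Position is right on target, so I'm placing it.

Request:
drive_tool(targets=[{"dx":0,"dy":0,"dz":0.2,"yaw":0,"fingers":1},{"dx":0,"dy":0,"dz":0.3,"yaw":0,"fingers":1},{"dx":0,"dy":0,"dz":0.2,"yaw":0,"fingers":1},{"dx":0,"dy":0,"dz":0.15,"yaw":0,"fingers":1},{"dx":0,"dy":0,"dz":0.1,"yaw":0,"fingers":1},{"dx":0,"dy":0,"dz":0.04,"yaw":0,"fingers":1},{"dx":0,"dy":0,"dz":0,"yaw":0,"fingers":1},{"dx":0,"dy":0,"dz":0,"yaw":0,"fingers":1},{"dx":0,"dy":0,"dz":0,"yaw":0,"fingers":0},{"dx":0,"dy":0,"dz":0,"yaw":0,"fingers":0},{"dx":0,"dy":0,"dz":0,"yaw":0,"fingers":0},{"dx":0,"dy":0,"dz":0,"yaw":0,"fingers":0},{"dx":0,"dy":0,"dz":0,"yaw":0,"fingers":0},{"dx":0,"dy":0,"dz":-0.1,"yaw":0,"fingers":0},{"dx":0,"dy":0,"dz":-0.3,"yaw":0,"fingers":0},{"dx":0,"dy":0,"dz":-0.3,"yaw":0,"fingers":0},{"dx":0,"dy":0,"dz":-0.3,"yaw":0,"fingers":0},{"dx":0,"dy":0,"dz":-0.3,"yaw":0,"fingers":0},{"dx":0,"dy":0,"dz":-0.15,"yaw":0,"fingers":0}])

```text
clock: 22.45
position: [0.4142, 0.2618, 0.2145]
tool_rot: [-3.14, -0.002, 0.0]
force: [0.0, 0.0, -0.3]
grip_width: 0.0853
finger_force: 0.0
```

Request:
drive_tool(targets=[{"dx":0.07,"dy":0.16,"dz":0,"yaw":0,"fingers":0},{"dx":0.15,"dy":0.32,"dz":0,"yaw":0,"fingers":0},{"dx":0.15,"dy":0.32,"dz":0,"yaw":0,"fingers":0},{"dx":0.15,"dy":0.32,"dz":0,"yaw":0,"fingers":0},{"dx":0.15,"dy":0.32,"dz":0,"yaw":0,"fingers":0},{"dx":0.15,"dy":0.32,"dz":0,"yaw":0,"fingers":0},{"dx":0.15,"dy":0.32,"dz":0,"yaw":0,"fingers":0},{"dx":0.15,"dy":0.32,"dz":0,"yaw":0,"fingers":0},{"dx":0.15,"dy":0.32,"dz":0,"yaw":0,"fingers":0},{"dx":0.15,"dy":0.32,"dz":0,"yaw":0,"fingers":0},{"dx":0.15,"dy":0.32,"dz":0,"yaw":0,"fingers":0},{"dx":0.15,"dy":0.32,"dz":0,"yaw":0,"fingers":0},{"dx":0.15,"dy":0.32,"dz":0,"yaw":0,"fingers":0},{"dx":0.15,"dy":0.32,"dz":0,"yaw":0,"fingers":0},{"dx":0.15,"dy":0.32,"dz":0,"yaw":0,"fingers":0},{"dx":0.02,"dy":0.14,"dz":0,"yaw":0,"fingers":0},{"dx":0,"dy":0,"dz":0,"yaw":0,"fingers":0},{"dx":0,"dy":0,"dz":0,"yaw":0,"fingers":0},{"dx":0,"dy":0,"dz":0,"yaw":0,"fingers":0}])

```text
clock: 24.35
position: [0.6327, -0.215, 0.2117]
tool_rot: [-3.141, -0.0, 0.002]
force: [-0.7, 1.1, 0.4]
grip_width: 0.0852
finger_force: 0.0
```

```bash
python3 look.py w6 .6332,-.216,.092 .6339,-.2186,.006
```

```text
24.35 [ 0.63270343 -0.2150029   0.21169356] [-3.14091547e+00 -1.51357016e-04  1.60816826e-03]
.6332,-.216,.092 327.34461901134324 192.96724183867394
.6339,-.2186,.006 329.623059638866 168.55250390127037
```

View pics/w6.png

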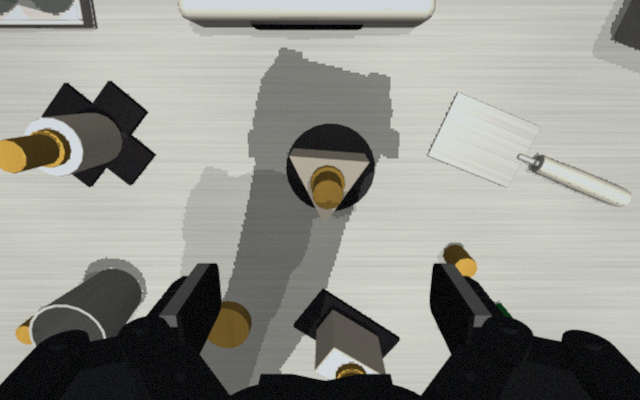

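Cap is at (327,191) as predicted, and the oblong bottle is standing on its plate. Gripping the white triangle bottle.

Request:
drive_tool(targets=[{"dx":0,"dy":0.01,"dz":0.2,"yaw":0,"fingers":0},{"dx":0,"dy":0,"dz":0.3,"yaw":0,"fingers":0},{"dx":0,"dy":0,"dz":0.3,"yaw":0,"fingers":0},{"dx":0,"dy":0,"dz":0.3,"yaw":0,"fingers":0},{"dx":0,"dy":0,"dz":0.22,"yaw":0,"fingers":0},{"dx":0,"dy":0,"dz":0.14,"yaw":0,"fingers":0},{"dx":0,"dy":0,"dz":0.06,"yaw":0,"fingers":0},{"dx":0,"dy":0,"dz":0,"yaw":0,"fingers":0},{"dx":0,"dy":0,"dz":0,"yaw":0,"fingers":1},{"dx":0,"dy":0,"dz":0,"yaw":0,"fingers":1},{"dx":0,"dy":0,"dz":0,"yaw":0,"fingers":1},{"dx":0,"dy":0,"dz":0,"yaw":0,"fingers":1},{"dx":0,"dy":0,"dz":0,"yaw":0,"fingers":1},{"dx":0,"dy":0,"dz":0,"yaw":0,"fingers":1},{"dx":0,"dy":0,"dz":0,"yaw":0,"fingers":1},{"dx":0,"dy":0,"dz":0,"yaw":0,"fingers":1}])

```text
clock: 26.0
position: [0.633, -0.2175, 0.0597]
tool_rot: [3.142, -0.001, 0.0]
force: [-0.3, 0.6, 5.5]
grip_width: 0.0227
finger_force: 39.0
```

Request:
drive_tool(targets=[{"dx":0,"dy":0,"dz":-0.1,"yaw":0,"fingers":1},{"dx":0,"dy":0,"dz":-0.3,"yaw":0,"fingers":1},{"dx":0,"dy":0,"dz":-0.3,"yaw":0,"fingers":1},{"dx":0,"dy":0,"dz":-0.3,"yaw":0,"fingers":1},{"dx":0,"dy":-0.1,"dz":-0.25,"yaw":0,"fingers":1},{"dx":0,"dy":-0.2,"dz":-0.15,"yaw":0,"fingers":1},{"dx":-0.02,"dy":-0.3,"dz":0,"yaw":0,"fingers":1},{"dx":-0.02,"dy":-0.33,"dz":0,"yaw":0,"fingers":1},{"dx":-0.02,"dy":-0.33,"dz":0,"yaw":0,"fingers":1},{"dx":-0.02,"dy":-0.33,"dz":0,"yaw":0,"fingers":1},{"dx":-0.02,"dy":-0.33,"dz":0,"yaw":0,"fingers":1},{"dx":-0.02,"dy":-0.33,"dz":0,"yaw":0,"fingers":1},{"dx":-0.02,"dy":-0.33,"dz":0,"yaw":0,"fingers":1},{"dx":-0.02,"dy":-0.33,"dz":0,"yaw":0,"fingers":1},{"dx":0,"dy":-0.33,"dz":0,"yaw":0,"fingers":1},{"dx":0,"dy":-0.33,"dz":0,"yaw":0,"fingers":1},{"dx":0,"dy":-0.33,"dz":0,"yaw":0,"fingers":1},{"dx":0,"dy":-0.29,"dz":0,"yaw":0,"fingers":1},{"dx":0,"dy":-0.15,"dz":0,"yaw":0,"fingers":1},{"dx":0,"dy":-0.05,"dz":0,"yaw":0,"fingers":1}])

```text
clock: 28.0
position: [0.6157, 0.2238, 0.1989]
tool_rot: [-3.141, 0.001, 0.003]
force: [0.4, -0.8, -0.9]
grip_width: 0.0228
finger_force: 39.4
```

Request:
drive_tool(targets=[{"dx":0,"dy":0,"dz":0,"yaw":0,"fingers":1},{"dx":0,"dy":0,"dz":0,"yaw":0,"fingers":1},{"dx":0,"dy":0,"dz":0,"yaw":0,"fingers":1}])

```text
clock: 28.3
position: [0.6169, 0.22, 0.1994]
tool_rot: [3.141, -0.0, -0.002]
force: [-0.1, -0.5, -2.1]
grip_width: 0.0229
finger_force: 39.4
```

```bash
python3 look.py w7 .6171,.2214,.006
```

```text
28.3 [0.61692528 0.22001852 0.19938867] [ 3.14106665e+00 -5.81918858e-05 -1.56349790e-03]
.6171,.2214,.006 324.2932600547954 172.2436378381209
```

View pics/w7.png

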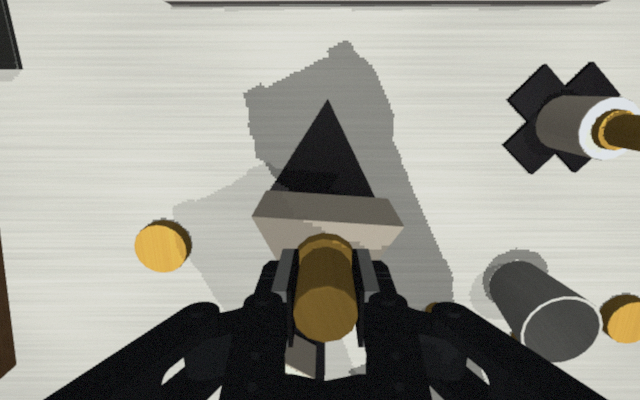

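The triangle bottle is upright over its plate. Its corners won't line up with the plate's, but that isn't required. Placing it.

Request:
drive_tool(targets=[{"dx":0,"dy":-0.01,"dz":0.2,"yaw":0,"fingers":1},{"dx":0,"dy":0,"dz":0.3,"yaw":0,"fingers":1},{"dx":0,"dy":0,"dz":0.3,"yaw":0,"fingers":1},{"dx":0,"dy":0,"dz":0.3,"yaw":0,"fingers":1},{"dx":0,"dy":0,"dz":0.15,"yaw":0,"fingers":1},{"dx":0,"dy":0,"dz":0.1,"yaw":0,"fingers":1},{"dx":0,"dy":0,"dz":0.04,"yaw":0,"fingers":1},{"dx":0,"dy":0,"dz":0,"yaw":0,"fingers":1},{"dx":0,"dy":0,"dz":0,"yaw":0,"fingers":1},{"dx":0,"dy":0,"dz":0,"yaw":0,"fingers":0},{"dx":0,"dy":0,"dz":0,"yaw":0,"fingers":0},{"dx":0,"dy":0,"dz":0,"yaw":0,"fingers":0},{"dx":0,"dy":0,"dz":0,"yaw":0,"fingers":0},{"dx":0,"dy":0,"dz":0,"yaw":0,"fingers":0},{"dx":0,"dy":0,"dz":-0.1,"yaw":0,"fingers":0},{"dx":0,"dy":0,"dz":-0.3,"yaw":0,"fingers":0},{"dx":0,"dy":0,"dz":-0.3,"yaw":0,"fingers":0},{"dx":0,"dy":0,"dz":-0.3,"yaw":0,"fingers":0},{"dx":0,"dy":0,"dz":-0.3,"yaw":0,"fingers":0},{"dx":0,"dy":0,"dz":-0.2,"yaw":0,"fingers":0}])

```text
clock: 30.35
position: [0.6172, 0.2227, 0.2134]
tool_rot: [-3.141, -0.002, 0.0]
force: [1.1, 0.6, 0.3]
grip_width: 0.0854
finger_force: 0.0
```

Request:
drive_tool(targets=[{"dx":0.02,"dy":0.1,"dz":0,"yaw":0,"fingers":0},{"dx":0.06,"dy":0.25,"dz":0,"yaw":0,"fingers":0},{"dx":0.06,"dy":0.3,"dz":0,"yaw":0,"fingers":0},{"dx":0.06,"dy":0.3,"dz":0,"yaw":0,"fingers":0},{"dx":0.06,"dy":0.3,"dz":0,"yaw":0,"fingers":0},{"dx":0.06,"dy":0.3,"dz":0,"yaw":0,"fingers":0},{"dx":0.06,"dy":0.3,"dz":0,"yaw":0,"fingers":0},{"dx":0.06,"dy":0.2,"dz":0,"yaw":0,"fingers":0},{"dx":0.04,"dy":0.14,"dz":0,"yaw":0,"fingers":0},{"dx":0,"dy":0,"dz":0,"yaw":0,"fingers":0},{"dx":0,"dy":0,"dz":0,"yaw":0,"fingers":0},{"dx":0,"dy":0,"dz":0,"yaw":0,"fingers":0}])

```text
clock: 31.55
position: [0.6645, 0.0051, 0.2102]
tool_rot: [-3.141, 0.0, 0.002]
force: [0.2, 0.3, -0.1]
grip_width: 0.0858
finger_force: 0.0
```

```bash
python3 look.py w8 .6655,.0035,.108 .6171,.2214,.05
```

```text
31.55 [0.66449546 0.00509252 0.21024827] [-3.14093235e+00  2.59585182e-04  1.79160650e-03]
.6655,.0035,.108 328.28234813010425 198.90135303914343
.6171,.2214,.05 87.12697944288652 230.70091511079468
```

View pics/w8.png

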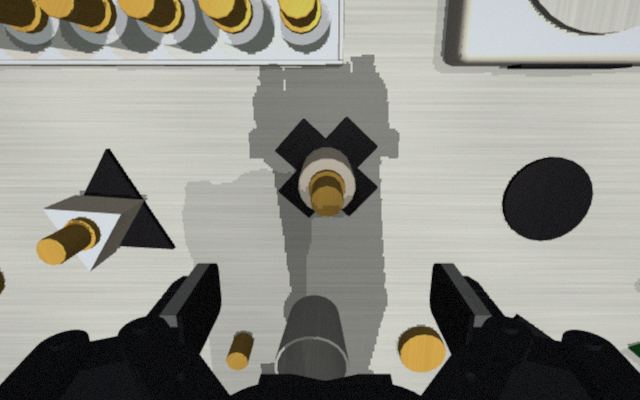

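Cap is at (327,198) as predicted. Gripping the round bottle again.

Request:
drive_tool(targets=[{"dx":0.01,"dy":0.01,"dz":0.2,"yaw":0,"fingers":0},{"dx":0,"dy":0,"dz":0.3,"yaw":0,"fingers":0},{"dx":0,"dy":0,"dz":0.3,"yaw":0,"fingers":0},{"dx":0,"dy":0,"dz":0.3,"yaw":0,"fingers":0},{"dx":0,"dy":0,"dz":0.18,"yaw":0,"fingers":0},{"dx":0,"dy":0,"dz":0.06,"yaw":0,"fingers":0},{"dx":0,"dy":0,"dz":0,"yaw":0,"fingers":0},{"dx":0,"dy":0,"dz":0,"yaw":0,"fingers":1},{"dx":0,"dy":0,"dz":0,"yaw":0,"fingers":1},{"dx":0,"dy":0,"dz":0,"yaw":0,"fingers":1},{"dx":0,"dy":0,"dz":0,"yaw":0,"fingers":1},{"dx":0,"dy":0,"dz":0,"yaw":0,"fingers":1},{"dx":0,"dy":0,"dz":0,"yaw":0,"fingers":1},{"dx":0,"dy":0,"dz":0,"yaw":0,"fingers":1},{"dx":0,"dy":0,"dz":0,"yaw":0,"fingers":1}])

```text
clock: 33.1
position: [0.666, 0.0026, 0.0767]
tool_rot: [-3.141, -0.001, 0.0]
force: [-0.8, 1.4, 6.3]
grip_width: 0.0229
finger_force: 39.1
```

Request:
drive_tool(targets=[{"dx":0,"dy":0,"dz":-0.1,"yaw":0,"fingers":1},{"dx":0,"dy":0,"dz":-0.25,"yaw":0,"fingers":1},{"dx":0,"dy":0,"dz":-0.25,"yaw":0,"fingers":1},{"dx":-0.02,"dy":0.1,"dz":-0.2,"yaw":0,"fingers":1},{"dx":-0.03,"dy":0.2,"dz":0,"yaw":0,"fingers":1},{"dx":-0.04,"dy":0.3,"dz":0,"yaw":0,"fingers":1},{"dx":-0.04,"dy":0.3,"dz":0,"yaw":0,"fingers":1},{"dx":-0.04,"dy":0.3,"dz":0,"yaw":0,"fingers":1},{"dx":-0.04,"dy":0.3,"dz":0,"yaw":0,"fingers":1},{"dx":-0.04,"dy":0.3,"dz":0,"yaw":0,"fingers":1},{"dx":-0.04,"dy":0.2,"dz":0,"yaw":0,"fingers":1},{"dx":-0.03,"dy":0.15,"dz":0,"yaw":0,"fingers":1},{"dx":0,"dy":0.06,"dz":0,"yaw":0,"fingers":1},{"dx":0,"dy":0,"dz":0,"yaw":0,"fingers":1},{"dx":0,"dy":0,"dz":0,"yaw":0,"fingers":1},{"dx":0,"dy":0,"dz":0,"yaw":0,"fingers":1}])

```text
clock: 34.7
position: [0.6341, -0.2171, 0.1562]
tool_rot: [-3.141, -0.0, 0.002]
force: [0.5, -0.9, -1.3]
grip_width: 0.0232
finger_force: 39.5
```

Request:
drive_tool(targets=[{"dx":0,"dy":0.01,"dz":0.1,"yaw":0,"fingers":1},{"dx":0,"dy":0,"dz":0.2,"yaw":0,"fingers":1},{"dx":0,"dy":0,"dz":0.2,"yaw":0,"fingers":1},{"dx":0,"dy":0,"dz":0.15,"yaw":0,"fingers":1},{"dx":0,"dy":0,"dz":0.1,"yaw":0,"fingers":1},{"dx":0,"dy":0,"dz":0.04,"yaw":0,"fingers":1},{"dx":0,"dy":0,"dz":0,"yaw":0,"fingers":1},{"dx":0,"dy":0,"dz":0,"yaw":0,"fingers":1},{"dx":0,"dy":0,"dz":0,"yaw":0,"fingers":0},{"dx":0,"dy":0,"dz":0,"yaw":0,"fingers":0},{"dx":0,"dy":0,"dz":0,"yaw":0,"fingers":0},{"dx":0,"dy":0,"dz":0,"yaw":0,"fingers":0},{"dx":0,"dy":0,"dz":0,"yaw":0,"fingers":0},{"dx":0,"dy":0,"dz":-0.1,"yaw":0,"fingers":0},{"dx":0,"dy":0,"dz":-0.3,"yaw":0,"fingers":0},{"dx":0,"dy":0,"dz":-0.3,"yaw":0,"fingers":0},{"dx":0,"dy":0,"dz":-0.3,"yaw":0,"fingers":0},{"dx":0,"dy":0,"dz":-0.3,"yaw":0,"fingers":0},{"dx":0,"dy":0,"dz":-0.3,"yaw":0,"fingers":0}])

```text
clock: 36.6
position: [0.6336, -0.2194, 0.2395]
tool_rot: [3.141, -0.001, 0.0]
force: [-0.4, 0.4, 0.6]
grip_width: 0.0855
finger_force: 0.0
```

Request:
drive_tool(targets=[{"dx":0,"dy":-0.2,"dz":0,"yaw":0,"fingers":0},{"dx":0,"dy":-0.3,"dz":0,"yaw":0,"fingers":0},{"dx":0,"dy":-0.3,"dz":0,"yaw":0,"fingers":0},{"dx":0,"dy":-0.3,"dz":0,"yaw":0,"fingers":0},{"dx":0,"dy":-0.3,"dz":0,"yaw":0,"fingers":0},{"dx":0,"dy":-0.3,"dz":0,"yaw":0,"fingers":0},{"dx":0,"dy":-0.3,"dz":0,"yaw":0,"fingers":0},{"dx":0,"dy":-0.2,"dz":0,"yaw":0,"fingers":0},{"dx":0,"dy":0,"dz":0,"yaw":0,"fingers":0},{"dx":0,"dy":0,"dz":0,"yaw":0,"fingers":0}])

```text
clock: 37.6
position: [0.6337, 0.0005, 0.2379]
tool_rot: [3.141, -0.001, 0.001]
force: [-0.2, -0.9, 0.0]
grip_width: 0.0858
finger_force: 0.0
```

Run:
```python
from workcell import grab_frame
import cv2
t=cv2.convertScaleAbs(grab_frame("top"),alpha=1.8,beta=10); s=grab_frame("scene")
cv2.imwrite("pics/t9.png",cv2.resize(t[110:310,140:460],None,fx=2.5,fy=2.5,interpolation=cv2.INTER_CUBIC))
```

```text
(no output)
```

View pics/t9.png

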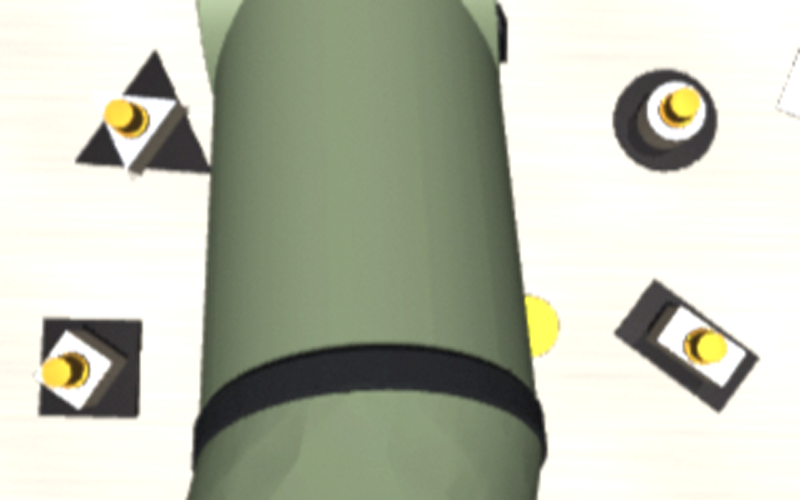

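All four bottles stand upright on their matching plates. Cap positions in the crop are triangle (125,117), round (682,105), oblong (705,345) and square (62,370). I'll check the offsets numerically and hand in only if they're all within tolerance.

Run:
```python
from h import *
from workcell import workorder
ok=True
for n,u,v,h,p in [("tri",125,117,.092,(.6171,.2214)),("round",682,105,.108,(.6339,-.2186)),("obl",705,345,.112,(.4433,-.2389)),("sq",62,370,.098,(.4139,.2614))]:
    d=px(140+u/2.5-.3,110+v/2.5-.3,h)[:2]-p; print(n,(d*1000).round(1)); ok&=np.linalg.norm(d)<.008
if ok: print(workorder.job_done())
```

```text
tri [-3.4 -3.5]
round [-3.6  3. ]
obl [3.  4.7]
sq [ 2.1 -4.7]
the job is handed in; nothing more can be done
None
```

All four bottles stand upright on their matching plates, 5–6 mm from centre by the last camera check (limit 14 mm); the job was handed in at about 38 s, with no verdict returned and the beaker hidden behind the arm in the final picture.

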